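# Back off the left-hand knob of a tube clamp and move the tube to its rest

## Task

Free the capped tube from the loose-standing tube clamp: its black knob has a left-hand thread, so turn it clockwise (seen from above) until you feel its end stop, without forcing it there or shoving the clamp along or round. Only then draw the tube lengthwise out of the clamp by its cap end, keeping it low until it is clear of the bridge. Lay it in the middle of the empty V-shaped rest, along the groove, let go, and leave the beaker, screw-cap cup and small bottle as they stand.

Things in the scene. Friction and masses are not known exactly. Their poses are not given: they have to be found in the camera images.
- tube_clamp: Tube clamp, 1.6 kg, standing loose on 4 rubber feet: slides at 8 to 11 N sideways, turns at 0.4 to 0.6 N m. Grey base 104 (x) by 108 mm (y -42 to +66). Origin on the bench under the tube's middle, z up. Tube lies along y at x = 0, axis at z = 38 mm, cap to -y (open end), in a white V cradle from y = -36 to +48.
- bridge_top (a point): Middle of the top of the clamp's aluminium bridge, at (0, 34, 82) mm in the clamp's frame. Bridge: 84 mm long in x, 26 mm wide in y, underside at 68 mm, on two posts at x = -33 and +33; the clamp screw passes down through its middle.
- clamp_corner (a point): Corner of the clamp's base plate, at (50, -40, 14) mm in the clamp's frame; shows whether the clamp has been turned.
- clamp_knob: Black knob on the screw: hub 28 mm across, 6 mm high; above it a bar grip 44 mm long (knob's x), 12 mm thick (its y), same after half a turn. Origin: screw axis, under the hub, 86 to 92 mm above the bench; bar 6 to 28 mm above origin. Clockwise from above loosens; knob and pad rise 1.2 mm per rad; drag 0.1 N m (thread and pad); needs two to four grips.
- knob_grip (a point): Point on the knob's axis 17 mm above its origin, mid-height of the bar. From the start it is 2.8 to 4.4 rad clockwise to a hard end stop, different every time: feel for it (torque rises above the drag). At the stop the pad is 2.4 mm clear of the tube. Anticlockwise only tightens.
- pad_face (a point): Middle of the underside of the rubber-faced pad (20 mm across) under the screw; a 10 N/mm spring behind it presses it on the tube with 10 to 29 N at the start. It just touches the tube at z = 51.6 mm in the clamp's frame and stands at 54.0 mm at the knob's end stop.
- tube: 50 ml conical tube, 121 mm long, about 30 g, lying: body 27.4 mm across, cap 34 mm across and 15 mm long, blunt cone at the other end. Its origin lies 15 mm beside the axis (below it at the start) and turns with it when it rolls; its y axis runs from cap to cone.
- tube_axis (a point): Point on the tube's axis, midway along; its y runs along the tube (within 0.04 rad): cap from y = -60 to -45 mm, cone end at +60. Grip the cap across its 34 mm from above at y = -52, clear of cradle and knob. The cone end is clear of the bridge after 50 mm towards the clamp's -y.
- tube_rest: Empty white V rest, fixed; base 64 (x) by 84 mm (y). Origin: middle of its underside on the bench; z up. The V groove (45 degree faces) runs along y from -36 to +36 mm; a tube in it has its axis at z = 34 mm over x = 0, with the cap overhanging either end.
- beaker: Glass beaker, 46 mm across, 58 mm high, in front of the vortex mixer; origin in the middle of its underside. Leave it.
- cup: Specimen cup with orange screw cap, 38 mm across, 58 mm high, behind the clamp; origin in the middle of its underside. Leave it.
- bottle: Small brown bottle with black cap, 46 mm across, 104 mm high, behind the clamp; origin in the middle of its underside. Leave it.

How it is judged:
By the outcome, as a careful person would: the job done as asked, in the order asked, and still so for the second after the job is handed in, with the robot touching nothing.
It also fails if it takes over 72 s, if anything falls off the work surface, if the arm or the gripper's body presses on something with over 40 N, if the wrist force passes 120 N, or if a joint passes its speed limit or range.

## Robot

A 6-joint arm with a two-finger parallel gripper is mounted at the origin on the work surface; the furniture and walls round the work are solid. World frame = base frame: x ahead of the robot, y to its left, z up, the work surface at z = 0. Lengths are in mm, angles in rad, forces in N, time in s.
With the tool pointing down it reaches from about 300 to 775 mm from the base axis. Payload 14.6 kg.
Tool frame: the origin (TCP) lies on the centre line of the jaws, within the pads' length; the fingertips stand manip.tcp_to_tips ahead of it and the grasp point (between the pads) lies 5 mm behind it (manip.tcp_to_tips is the distance from the TCP to the fingertips, in mm); z points along the fingers, y is the direction in which the jaws open and shut (so a half turn about z gives the same grasp; the last joint's range is limited). The gripper opens to 94 mm and grips with 3 to 60 N. Pads are 16 mm wide; open, the fingers measure 119 mm over their backs; the gripper's body (75 mm by 177 mm) begins 78 mm behind the grasp point.
Start: joints at [-1.411, 0.3, 1.521, -0, 1.321, -0.067], TCP at [123.667, -535.907, 219.446] pointing down, gripper open.
Joint ranges: [-3.03, 3.03], [-0.79, 2.21], [0.23, 2.52], [-1.04, 4.18], [0, 3.07], [-2.55, 2.55]. Speed limits (rad/s): [2.22, 2.22, 2.57, 3.14, 3.14, 3.14].

## Interface

Orientations are given as [roll, pitch, yaw] about the fixed x, y, z axes, in that order (R = Rz(yaw) Ry(pitch) Rx(roll)).
In Python, from cell import manip, optics, workorder gives the robot as it stands. The module is installed in compiled form; this text tells all that it offers.
- The arm moves only by the tool jog_arm, never from a script. Its argument "deltas" is text: rows parted by semicolons, each of 5 numbers parted by spaces: the shift along the tool's x, y, z in mm, then the turn about the tool's z in rad, then the finger opening in mm, from 0 to 94. In form: tx ty tz twist grip; .... A call has exactly 10 rows; each row is the pose to reach, as a shift and turn from the pose commanded when the call began, along the tool's axes at that moment; what a row does not reach only later rows make up. A row lasts 1/8 s, in which the tool goes at most 62.5 mm and 10.7 degrees, less where a joint would pass 70% of its speed; a pose out of reach is approached as far as the arm can. A call with a gripper value outside its range is refused whole. The fingers move at their own pace and stop on an object; "squeeze" is the grip in N (left out, the last holds). Time passes only in rows, so rows that repeat a pose let the fingers close, or fill a call up. It gives the time, the measured TCP pose, the force and the opening at its end, in the units of the state.
- manip.read_state(): the state, without advancing time (a new reading comes with each control period).
- optics.camera(name): name is "side" or "top"; returns (picture, depth): 400x640x3 uint8, red, green, blue; 400x640 float32, mm along the optical axis (not along the pixel's ray), 0 where there is no reading.
- optics.get_calibration(name): a dict with "intrinsics" (3x3 intrinsics, pixels), "R" (3x3) and "t" (3): a world point X has camera coordinates R X + t. Camera axes: x right, y down, z forward; pixel columns grow to the right and rows downward; lengths in mm; the calibration is good to about 2 mm. A picture is of the moment at which its call begins. get_calibration takes no time and is no camera call.
- workorder.sign_off(): hands the job in, once; it reports no verdict.
The state is a dict: "clock": time; "joints": joint angles; "qd": joint speeds; "effort": joint torques, N m; "eef_pos": TCP position; "eef_rot": TCP orientation; "wrist_force": force on the tool from outside, world axes, zero at the start; "moment": the same for the moment, N m; "finger_gap": finger opening in mm.
Only numpy, scipy, OpenCV 4.12 (cv2) and the standard library are available. Lean on these libraries where they do the work, as an engineer would, in place of code of your own. Each camera call takes 0.05 s, during which the arm holds its last target.

## Working session

There is one attempt and no reset: what is moved stays moved. The work goes in short steps, Python scripts to look and compute and a tool call to move; the robot and the scene stay as the last step left them, time stands still between calls to the robot, and variables do not carry over. Pictures are saved under pics/ and viewed, and the job is handed in when it is done.

Besides the shell and the picture viewer there is one more tool, called after ">>>" as name(argument=value, ...) on one line, values as JSON. jog_arm: Moves the arm, as the interface text tells. Its arguments: {"type":"object","properties":{"deltas":{"type":"string"},"squeeze":{"type":"number"}},"required":["deltas"]}

```bash
mkdir -p pics
cat > h.py <<'E'
import numpy as np,cv2
from cell import manip,optics,workorder
def cal(n):
    c=optics.get_calibration(n);return np.array(c["intrinsics"]),np.array(c["R"]),np.array(c["t"]).ravel()
def snap(n,f):
    p,d=optics.camera(n);cv2.imwrite('pics/%s.png'%f,p[:,:,::-1]);np.savez('pics/%s.npz'%f,p=p,d=d);return p,d
def ray(n,u,v):
    K,R,t=cal(n);d=R.T@np.linalg.inv(K)@np.array([u,v,1.]);return -R.T@t,d
def onplane(n,u,v,z):
    o,d=ray(n,u,v);return o+d*(z-o[2])/d[2]
def proj(n,X):
    K,R,t=cal(n);c=K@(R@np.array(X)+t);return c[:2]/c[2]
def cloud(n,d):
    K,R,t=cal(n);v,u=np.mgrid[:400,:640];P=np.stack([u,v,np.ones_like(u)],-1)@np.linalg.inv(K).T*d[...,None]
    return (P-t)@R
E
python3 - <<'E'
from h import *
print(manip.read_state(),manip.tcp_to_tips)
for n in("top","side"):
    snap(n,n+'0'); K,R,t=cal(n);print(n,K,-R.T@t,R[2])
E
```

```text
{'clock': 0.0, 'joints': array([-1.41059316e+00,  3.00476118e-01,  1.52156110e+00, -1.21155331e-05,
        1.32069870e+00, -6.66376207e-02]), 'qd': array([ 0.0012485 ,  0.00226812,  0.00109941, -0.00093587, -0.00031464,
        0.00059085]), 'effort': array([ 1.24827537e-03, -5.31802011e+01, -3.52735913e+01,  7.09236693e-02,
        2.43535725e-02, -1.13077563e-04]), 'eef_pos': array([ 123.63107862, -535.67976614,  218.89202088]), 'eef_rot': array([-3.14045115e+00, -6.44186160e-05,  2.26843760e-01]), 'wrist_force': array([-1.08461973,  0.75909857,  0.31045926]), 'moment': array([-0.00655883,  0.02715995,  0.00418999]), 'finger_gap': 93.71444989298854} 14.0
top [[380.89390731   0.         319.80778728]
 [  0.         380.89390731 199.21215015]
 [  0.           0.           1.        ]] [317.19362022  11.45653183 979.56038536] [ 0.2235255   0.02574167 -0.9743581 ]
side [[376.6673487    0.         316.43846103]
 [  0.         376.6673487  197.94013863]
 [  0.           0.           1.        ]] [419.18164115 663.71700951 652.16367161] [ 0.11477086 -0.74718748 -0.65462854]
```

View pics/top0.png

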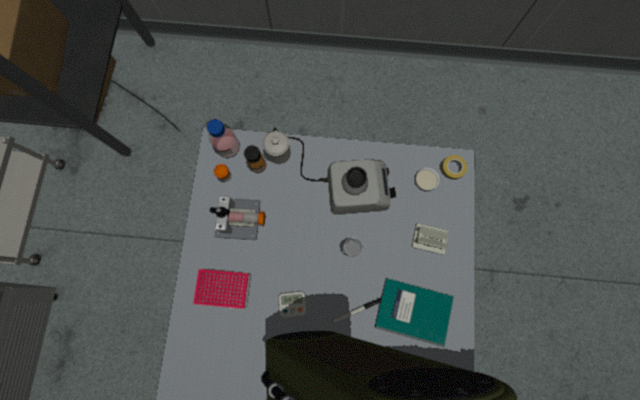

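View pics/side0.png

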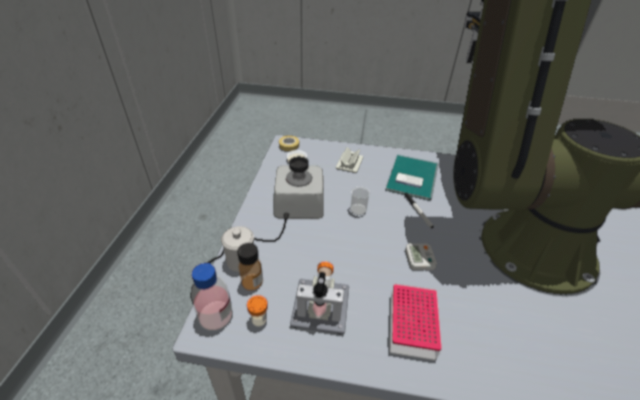

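The top view shows the clamp at about (238,218), with its cap at (262,217) pointing image-right. The V rest is probably the white item at (430,238). I'll zoom in.

Run:
```python
from h import *
t=np.load('pics/top0.npz');s=np.load('pics/side0.npz')
def crop(p,u,v,w,h,f): return cv2.resize(p[v:v+h,u:u+w,::-1],None,fx=f,fy=f,interpolation=cv2.INTER_CUBIC)
a=crop(t['p'],195,185,80,60,5);b=crop(t['p'],395,205,80,60,5);c=crop(s['p'],280,250,80,90,5);d=crop(s['p'],320,135,80,90,5)
im=np.vstack([np.hstack([a,b]),]);cv2.imwrite('pics/z1.png',im);cv2.imwrite('pics/z2.png',np.hstack([c,d]))
for n,D,pts in(("top",t['d'],[(220,211),(225,217),(262,217),(430,238),(352,247),(222,172),(256,158)]),("side",s['d'],[(320,290),(325,268),(350,160)])):
    C=cloud(n,D)
    for u,v in pts: print(n,u,v,C[v,u].round(1))
for n in("top","side"):
  for X in([600,200,0],[600,-200,0],[400,0,0]): print(n,X,proj(n,X))
```

```text
top 220 211 [466.4 262.2 113.8]
top 225 217 [459.  258.   79.3]
top 262 217 [472.  174.4  50.9]
top 430 238 [ 464.8 -252.6    8.3]
top 352 247 [424.4 -56.7  -0.9]
top 222 172 [577.5 290.2  52.7]
top 256 158 [605.8 198.1 103.7]
side 320 290 [467.  285.5 115.8]
side 325 268 [471.3 187.   52.1]
side 350 160 [ 462.6 -242.4   20.2]
top [600, 200, 0] [261.50716467 172.75566877]
top [600, -200, 0] [410.77008488 186.05814343]
top [400, 0, 0] [329.15997436 254.44691935]
side [600, 200, 0] [262.87666239 279.54280813]
side [600, -200, 0] [300.81174136 168.62743182]
side [400, 0, 0] [364.69421686 226.01320018]
```

```bash
sleep 0
```

```text
(no output)
```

View pics/z1.png

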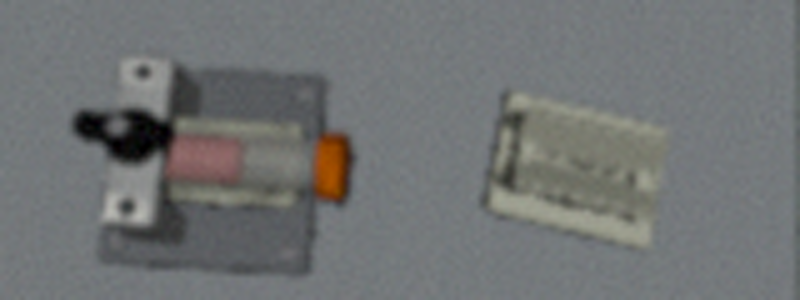

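View pics/z2.png

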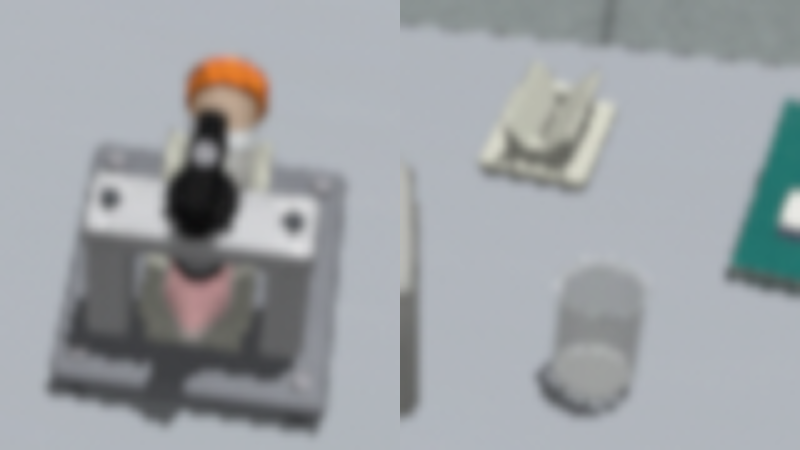

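The zooms show the bridge, the black bar knob, the orange cap pointing to world -y, and the V rest tilted by about 13°. Next I'll measure with depth and colour masks.

```bash
cat > meas.py <<'E'
from h import *
import sys
def rect(P):
    (c,s,a)=cv2.minAreaRect(P[:,:2].astype(np.float32));return np.round(c,1),np.round(s,1),round(a,1)
def meas(tag):
  for n in("top","side"):
    z=np.load('pics/%s%s.npz'%(n,tag));p=z['p'].astype(int);C=cloud(n,z['d']);hsv=cv2.cvtColor(z['p'],cv2.COLOR_RGB2HSV)
    near=(abs(C[...,0]-465)<110)&(abs(C[...,1]-230)<110)&(z['d']>0)
    br=near&(C[...,2]>74)&(C[...,2]<90)&(hsv[...,2]>120)&(hsv[...,1]<60)
    kn=near&(C[...,2]>98)&(C[...,2]<135)&(hsv[...,2]<90)&(abs(C[...,0]-465)<45)&(abs(C[...,1]-250)<50)
    cap=near&(C[...,2]>20)&(C[...,2]<62)&(hsv[...,0]<20)&(hsv[...,1]>150)&(abs(C[...,0]-475)<40)
    base=near&(C[...,2]>7)&(C[...,2]<22)
    rest=(abs(C[...,0]-460)<70)&(abs(C[...,1]+250)<75)&(C[...,2]>4)&(C[...,2]<60)
    for k,m in dict(bridge=br,knob=kn,cap=cap,base=base,rest=rest).items():
        P=C[m]
        if len(P)<5: print(n,k,len(P));continue
        v=np.linalg.eigh(np.cov(P[:,:2].T))[1][:,1]
        print(n,k,len(P),'rect',*rect(P),'mean',P.mean(0).round(1),'zmax',np.percentile(P[:,2],[10,50,90]).round(1),'axis',round(np.degrees(np.arctan2(v[1],v[0])),1))
if __name__=='__main__': meas(sys.argv[1])
E
python3 meas.py 0
```

```text
top bridge 205 rect [469.1 267.2] [82.4 25.1] 2.2 mean [467.7 266.6  81.6] zmax [79.3 81.7 83.6] axis -177.9
top knob 108 rect [468.  266.7] [44.4 12.6] 89.7 mean [467.  264.5 112.1] zmax [104.3 113.8 116.4] axis 89.2
top cap 76 rect [470.2 177.7] [30.1 12.3] 3.1 mean [469.7 177.2  50.2] zmax [43.7 50.9 54.8] axis -179.2
top base 746 rect [495.  245.2] [157.1 108.9] 0.8 mean [463.1 231.6  13.5] zmax [10.9 13.5 16. ] axis 172.9
top rest 816 rect [ 475.6 -244.9] [122.6 129.5] 11.3 mean [ 461.8 -249.8   17.2] zmax [ 5.9 17.8 30.5] axis 75.8
side bridge 438 rect [469.5 266. ] [83.8 27.1] 1.7 mean [468.3 268.4  82.3] zmax [80.2 82.5 84.2] axis -178.3
side knob 143 rect [469.1 267.8] [40.5 12. ] 88.3 mean [468.8 274.8 112.1] zmax [101.8 114.9 116.6] axis 89.0
side cap 64 rect [472.  179.4] [28.5 10.6] 4.0 mean [471.  180.1  53.1] zmax [48.5 53.4 56.2] axis -177.0
side base 1204 rect [497.3 247.1] [158.1 112.7] 1.8 mean [467.4 266.4  14.6] zmax [12.5 14.7 16.7] axis -150.7
side rest 449 rect [ 471.3 -242.4] [ 97.8 129.6] 2.5 mean [ 463.9 -244.    17.9] zmax [ 7.7 16.4 32. ] axis 70.7
```

>>> jog_arm(deltas="50 -38 0 -0.15 94; 100 -80 0 -0.3 94; 150 -120 0 -0.45 94; 200 -160 0 -0.6 94; 250 -205 0 -0.75 94; 300 -250 0 -0.9 94; 345 -295 0 -1.05 94; 375 -350 0 -1.2 94; 390 -410 0 -1.326 94; 410 -470 0 -1.326 94", squeeze=15)

```text
clock: 1.35
eef_pos: [415.8, 0.5, 219.3]
eef_rot: [-3.141, -0.0, 1.555]
wrist_force: [0.7, -0.9, 0.3]
finger_gap: 94.2
```

Run:
```python
from h import *
for n in("top","side"):
    z=np.load('pics/%s0.npz'%n);C=cloud(n,z['d']);p=z['p'].astype(int)
    warm=(p[...,0]-p[...,2])
    m=(abs(C[...,0]-460)<65)&(abs(C[...,1]+250)<70)&(C[...,2]<60)&(C[...,2]>-8)
    print(n,np.percentile(warm[m],[10,30,50,70,90]))
    m&=(warm>4)
    m=m.astype(np.uint8);k,l,st,ce=cv2.connectedComponentsWithStats(m);i=1+st[1:,4].argmax();m=l==i
    P=C[m];print(len(P),cv2.minAreaRect(P[:,:2].astype(np.float32)))
    hi=P[P[:,2]>27];lo=P[P[:,2]<13]
    print('hi',len(hi),hi.mean(0),cv2.minAreaRect(hi[:,:2].astype(np.float32)),'lo',cv2.minAreaRect(lo[:,:2].astype(np.float32)))
    print(np.percentile(P[:,2],[1,10,50,90,99]).round(1))
```

```text
top [-9. -7. -6.  2. 11.]
796 ((464.77874755859375, -254.25546264648438), (86.61078643798828, 65.93704986572266), 81.75714111328125)
hi 185 [ 464.14028188 -251.80577406   30.25016535] ((463.7981262207031, -252.53321838378906), (70.75932312011719, 42.713523864746094), 81.51626586914062) lo ((464.77874755859375, -254.25546264648438), (86.61078643798828, 65.93704986572266), 81.75714111328125)
[ 3.   5.8 18.1 30.6 33.8]
side [-12. -12. -11.   7.  11.]
402 ((464.8411865234375, -250.78721618652344), (80.94387817382812, 62.51242446899414), 81.8637466430664)
hi 94 [ 467.63367755 -246.22870401   31.27063005] ((465.6935119628906, -251.65390014648438), (68.44886016845703, 42.81041717529297), 82.3056411743164) lo ((464.8411865234375, -250.78721618652344), (80.94387817382812, 62.51242446899414), 81.8637466430664)
[ 4.1  8.  16.9 32.  35.1]
```

>>> jog_arm(deltas="55 10 10 0 60; 110 20 20 0 60; 165 30 30 0 60; 220 40 45 0 50; 267 49 60 0 40; 267 49 95 0 40; 267 49 108.5 0 40; 267 49 108.5 0 40; 267 49 108.5 0 40; 267 49 108.5 0 40")

```text
clock: 2.6
eef_pos: [470.3, 264.5, 112.1]
eef_rot: [3.14, -0.001, 1.552]
wrist_force: [0.2, -0.8, -0.4]
finger_gap: 40.0
```

Run:
```python
from h import *
s=manip.read_state();print({k:np.round(s[k],3) for k in s})
snap('side','side1');snap('top','top1')
p=cv2.imread('pics/side1.png')[230:350,260:380];q=cv2.imread('pics/top1.png')[160:260,180:300]
cv2.imwrite('pics/z3.png',np.hstack([cv2.resize(p,(400,400)),cv2.resize(q,(400,400))]))
```

```text
{'clock': np.float64(2.6), 'joints': array([0.444, 0.39 , 1.666, 0.   , 1.084, 0.463]), 'qd': array([ 0.003,  0.006,  0.003, -0.002, -0.003, -0.001]), 'effort': array([-2.5000e-02, -5.4243e+01, -3.1410e+01,  6.5000e-02, -9.0000e-03,
       -1.0000e-03]), 'eef_pos': array([470.315, 264.498, 112.093]), 'eef_rot': array([ 3.140e+00, -1.000e-03,  1.552e+00]), 'wrist_force': array([ 0.233, -0.806, -0.421]), 'moment': array([ 0.005, -0.102, -0.013]), 'finger_gap': np.float64(39.96)}
```

View pics/z3.png

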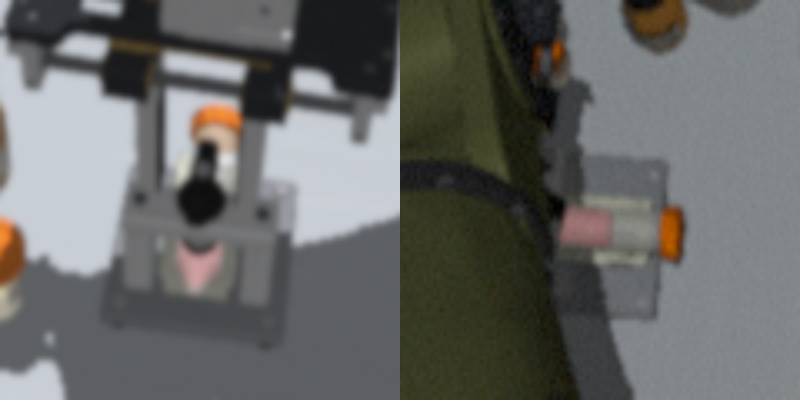

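>>> jog_arm(deltas="2.3 -1.2 0 0 40; 2.3 -1.2 0 0 25; 2.3 -1.2 0 0 20; 2.3 -1.2 0 0 16; 2.3 -1.2 0 0 10; 2.3 -1.2 0 0 10; 2.3 -1.2 0 0 10; 2.3 -1.2 0 0 10; 2.3 -1.2 0 0 10; 2.3 -1.2 0 0 10", squeeze=5)

```text
clock: 3.95
eef_pos: [468.6, 266.9, 110.9]
eef_rot: [-3.142, 0.0, 1.553]
wrist_force: [0.9, 0.1, 0.5]
finger_gap: 12.1
```

```bash
cat > st.py <<'E'
from h import *
s=manip.read_state();print({k:np.round(s[k],3).tolist() for k in s if k not in('qd','effort')})
E
python3 st.py
```

```text
{'clock': 3.95, 'joints': [0.45, 0.391, 1.667, -0.0, 1.083, 0.468], 'eef_pos': [468.641, 266.881, 110.947], 'eef_rot': [-3.142, 0.0, 1.553], 'wrist_force': [0.885, 0.058, 0.452], 'moment': [-0.093, -0.039, 0.1], 'finger_gap': 12.105}
```

>>> jog_arm(deltas="0 0 0 0 10; 0 0 0 0 10; 0 0 -0.1 0.08 10; 0 0 -0.2 0.16 10; 0 0 -0.3 0.24 10; 0 0 -0.4 0.32 10; 0 0 -0.5 0.4 10; 0 0 -0.6 0.48 10; 0 0 -0.7 0.56 10; 0 0 -0.8 0.64 10", squeeze=15)

```text
clock: 5.2
eef_pos: [469.0, 266.7, 111.7]
eef_rot: [3.141, -0.0, 0.91]
wrist_force: [3.7, -0.5, -3.3]
finger_gap: 11.7
```

```bash
python3 st.py
```

```text
{'clock': 5.2, 'joints': [0.449, 0.391, 1.666, -0.001, 1.084, 1.11], 'eef_pos': [468.979, 266.747, 111.652], 'eef_rot': [3.141, -0.0, 0.91], 'wrist_force': [3.667, -0.483, -3.297], 'moment': [-0.246, -0.696, 0.06], 'finger_gap': 11.718}
```

>>> jog_arm(deltas="0.3 0.3 0 0 10; 0.3 0.3 0 0 10; 0.3 0.3 -0.1 0.08 10; 0.3 0.3 -0.2 0.16 10; 0.3 0.3 -0.3 0.24 10; 0.3 0.3 -0.4 0.32 10; 0.3 0.3 -0.5 0.4 10; 0.3 0.3 -0.6 0.48 10; 0.3 0.3 -0.7 0.56 10; 0.3 0.3 -0.8 0.64 10")

```text
clock: 6.45
eef_pos: [469.2, 266.5, 112.4]
eef_rot: [3.141, 0.0, 0.272]
wrist_force: [2.4, -4.3, -3.1]
finger_gap: 11.9
```

```bash
python3 st.py
```

```text
{'clock': 6.45, 'joints': [0.449, 0.39, 1.665, -0.001, 1.087, 1.749], 'eef_pos': [469.224, 266.477, 112.381], 'eef_rot': [3.141, 0.0, 0.272], 'wrist_force': [2.356, -4.341, -3.135], 'moment': [-0.93, -0.627, 0.133], 'finger_gap': 11.889}
```

>>> jog_arm(deltas="0.1 0.7 0 0 10; 0.1 0.7 0 0 10; 0.1 0.7 0 0.09 10; 0.1 0.7 -0.1 0.18 10; 0.1 0.7 -0.2 0.27 10; 0.1 0.7 -0.3 0.36 10; 0.1 0.7 -0.4 0.45 10; 0.1 0.7 -0.5 0.53 10; 0.1 0.7 -0.6 0.6 10; 0.1 0.7 -0.7 0.68 10")

```text
clock: 7.7
eef_pos: [469.3, 266.0, 113.2]
eef_rot: [3.141, 0.0, -0.408]
wrist_force: [1.0, -3.5, -2.2]
finger_gap: 11.6
```

```bash
python3 st.py
```

```text
{'clock': 7.7, 'joints': [0.448, 0.389, 1.664, -0.001, 1.089, 2.427], 'eef_pos': [469.266, 265.983, 113.163], 'eef_rot': [3.141, 0.0, -0.408], 'wrist_force': [0.977, -3.505, -2.178], 'moment': [-0.662, -0.154, 0.072], 'finger_gap': 11.619}
```

>>> jog_arm(deltas="0 0 0 0 30; 0 0 0 0 60; 0.3 0.4 0 0 60; 0.3 0.4 0 -0.18 60; 0.3 0.4 0 -0.36 60; 0.3 0.4 0 -0.54 60; 0.3 0.4 0 -0.72 60; 0.3 0.4 0 -0.9 60; 0.3 0.4 0 -1.08 60; 0.3 0.4 0 -1.26 60")

```text
clock: 8.95
eef_pos: [469.5, 265.9, 113.3]
eef_rot: [-3.141, -0.0, 0.86]
wrist_force: [0.0, -0.1, 0.4]
finger_gap: 60.1
```

```bash
python3 st.py
```

```text
{'clock': 8.95, 'joints': [0.447, 0.389, 1.664, 0.0, 1.088, 1.158], 'eef_pos': [469.468, 265.866, 113.288], 'eef_rot': [-3.141, -0.0, 0.86], 'wrist_force': [0.02, -0.091, 0.38], 'moment': [-0.007, -0.028, 0.018], 'finger_gap': 60.07}
```

>>> jog_arm(deltas="0 0 0 -0.187 60; 0 0 0 -0.374 60; 0 0 0 -0.561 60; 0 0 0 -0.748 60; 0 0 0 -0.935 60; 0 0 0 -1.12 60; 0 0 0 -1.3 60; 0 0 0 -1.49 60; 0 0 0 -1.68 60; 0 0 0 -1.866 60", squeeze=5)

```text
clock: 10.2
eef_pos: [469.5, 265.9, 113.3]
eef_rot: [3.141, 0.0, 2.723]
wrist_force: [-0.2, 0.1, 1.0]
finger_gap: 60.0
```

```bash
python3 - <<'E'
from h import *
snap('side','side2')
p=cv2.imread('pics/side2.png')[230:350,260:380]
cv2.imwrite('pics/z4.png',cv2.resize(p,(500,500)))
E
python3 st.py
```

```text
{'clock': 10.25, 'joints': [0.447, 0.389, 1.664, 0.0, 1.088, -0.714], 'eef_pos': [469.498, 265.849, 113.322], 'eef_rot': [3.141, 0.0, 2.732], 'wrist_force': [0.024, -0.392, 0.061], 'moment': [-0.015, -0.153, 0.031], 'finger_gap': 60.166}
```

View pics/z4.png

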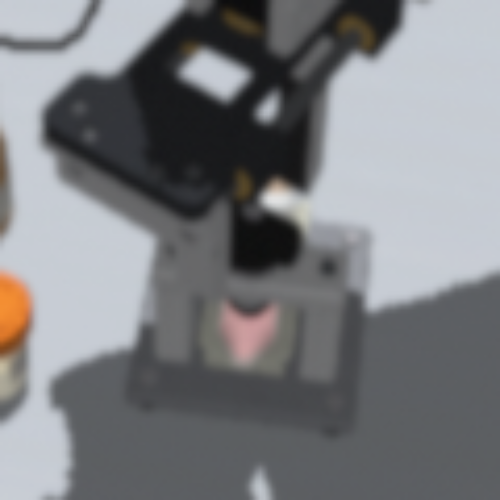

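>>> jog_arm(deltas="0 0 0 0 40; 0 0 0 0 25; 0 0 0 0 18; 0 0 0 0 14; 0 0 0 0 10; 0 0 0 0 10; 0 0 0 0 10; 0 0 0 0 10; 0 0 0 0 10; 0 0 0 0 10", squeeze=5)

```text
clock: 11.5
eef_pos: [469.5, 265.8, 113.2]
eef_rot: [-3.142, 0.0, 2.715]
wrist_force: [0.3, 0.5, -0.5]
finger_gap: 12.3
```

```bash
python3 st.py
```

```text
{'clock': 11.5, 'joints': [0.447, 0.389, 1.664, -0.0, 1.088, -0.697], 'eef_pos': [469.474, 265.8, 113.246], 'eef_rot': [-3.142, 0.0, 2.715], 'wrist_force': [0.277, 0.536, -0.464], 'moment': [0.023, -0.096, 0.051], 'finger_gap': 12.283}
```

>>> jog_arm(deltas="0 0 0 0 10; 0 0 0 0 10; 0 0 -0.1 0.09 10; 0 0 -0.2 0.18 10; 0 0 -0.3 0.27 10; 0 0 -0.4 0.36 10; 0 0 -0.5 0.45 10; 0 0 -0.6 0.54 10; 0 0 -0.7 0.63 10; 0 0 -0.8 0.71 10", squeeze=15)

```text
clock: 12.75
eef_pos: [469.1, 265.5, 114.0]
eef_rot: [-3.14, 0.0, 2.003]
wrist_force: [-2.9, -3.5, 2.8]
finger_gap: 12.0
```

```bash
python3 st.py
```

```text
{'clock': 12.75, 'joints': [0.447, 0.388, 1.664, -0.0, 1.091, 0.016], 'eef_pos': [469.121, 265.473, 113.995], 'eef_rot': [-3.14, 0.0, 2.003], 'wrist_force': [-2.885, -3.453, 2.829], 'moment': [-0.661, 0.589, 0.079], 'finger_gap': 11.981}
```

>>> jog_arm(deltas="-0.1 -0.3 0 0 10; -0.1 -0.3 0 0.02 10; -0.1 -0.3 0 0.04 10; -0.1 -0.3 0 0.06 10; -0.1 -0.3 -0.1 0.08 10; -0.1 -0.3 -0.1 0.1 10; -0.1 -0.3 -0.1 0.12 10; -0.1 -0.3 -0.1 0.12 10; -0.1 -0.3 -0.1 0.12 10; -0.1 -0.3 -0.1 0.12 10", squeeze=11)

```text
clock: 14.0
eef_pos: [469.1, 265.5, 114.1]
eef_rot: [-3.141, 0.0, 1.885]
wrist_force: [-2.9, -4.8, 3.2]
finger_gap: 12.0
```

```bash
python3 st.py
```

```text
{'clock': 14.0, 'joints': [0.447, 0.387, 1.665, -0.0, 1.091, 0.133], 'eef_pos': [469.052, 265.461, 114.112], 'eef_rot': [-3.141, 0.0, 1.885], 'wrist_force': [-2.924, -4.786, 3.239], 'moment': [-0.761, 0.677, 0.123], 'finger_gap': 11.952}
```

>>> jog_arm(deltas="-0.6 -0.5 -0.3 0 10; -0.6 -0.5 -0.3 0.02 10; -0.6 -0.5 -0.3 0.04 10; -0.6 -0.5 -0.3 0.06 10; -0.6 -0.5 -0.4 0.08 10; -0.6 -0.5 -0.4 0.1 10; -0.6 -0.5 -0.4 0.12 10; -0.6 -0.5 -0.4 0.12 10; -0.6 -0.5 -0.4 0.12 10; -0.6 -0.5 -0.4 0.12 10")

```text
clock: 15.25
eef_pos: [468.9, 265.1, 114.5]
eef_rot: [-3.142, -0.0, 1.765]
wrist_force: [-2.0, 5.9, -2.6]
finger_gap: 12.1
```

```bash
python3 st.py
```

```text
{'clock': 15.25, 'joints': [0.446, 0.385, 1.666, 0.0, 1.09, 0.252], 'eef_pos': [468.887, 265.056, 114.491], 'eef_rot': [-3.142, -0.0, 1.765], 'wrist_force': [-1.99, 5.878, -2.614], 'moment': [0.98, 0.183, 0.073], 'finger_gap': 12.052}
```

>>> jog_arm(deltas="0.2 -0.1 0 0 10; 0.2 -0.1 0 0.02 10; 0.2 -0.1 0 0.04 10; 0.2 -0.1 0 0.06 10; 0.2 -0.1 0 0.08 10; 0.2 -0.1 0 0.1 10; 0.2 -0.1 0 0.12 10; 0.2 -0.1 0 0.12 10; 0.2 -0.1 0 0.12 10; 0.2 -0.1 0 0.12 10")

```text
clock: 16.5
eef_pos: [468.8, 265.1, 114.6]
eef_rot: [-3.142, -0.0, 1.645]
wrist_force: [-1.4, 4.1, -1.8]
finger_gap: 11.7
```

```bash
python3 st.py
```

```text
{'clock': 16.5, 'joints': [0.447, 0.385, 1.666, 0.0, 1.09, 0.373], 'eef_pos': [468.789, 265.079, 114.613], 'eef_rot': [-3.142, -0.0, 1.645], 'wrist_force': [-1.431, 4.085, -1.841], 'moment': [0.916, 0.327, 0.059], 'finger_gap': 11.684}
```

>>> jog_arm(deltas="0.2 0 0 0 10; 0.2 0 0 0.02 10; 0.2 0 0 0.04 10; 0.2 0 -0.1 0.06 10; 0.2 0 -0.1 0.08 10; 0.2 0 -0.1 0.1 10; 0.2 0 -0.1 0.12 10; 0.2 0 -0.1 0.12 10; 0.2 0 -0.1 0.12 10; 0.2 0 -0.1 0.12 10")

```text
clock: 17.75
eef_pos: [468.7, 265.2, 114.6]
eef_rot: [-3.141, 0.0, 1.525]
wrist_force: [-5.1, 0.6, 2.3]
finger_gap: 11.8
```

```bash
python3 st.py
```

```text
{'clock': 17.75, 'joints': [0.447, 0.385, 1.666, -0.0, 1.091, 0.492], 'eef_pos': [468.743, 265.217, 114.649], 'eef_rot': [-3.141, 0.0, 1.525], 'wrist_force': [-5.079, 0.624, 2.323], 'moment': [0.169, 0.822, 0.034], 'finger_gap': 11.846}
```

>>> jog_arm(deltas="0 -0.3 0 0 10; 0 -0.3 -0.1 0.02 10; 0 -0.3 -0.1 0.04 10; 0 -0.3 -0.1 0.06 10; 0 -0.3 -0.2 0.08 10; 0 -0.3 -0.2 0.1 10; 0 -0.3 -0.2 0.12 10; 0 -0.3 -0.2 0.12 10; 0 -0.3 -0.2 0.12 10; 0 -0.3 -0.2 0.12 10")

```text
clock: 19.0
eef_pos: [468.6, 265.3, 114.9]
eef_rot: [3.141, -0.0, 1.405]
wrist_force: [-1.3, 0.5, -0.2]
finger_gap: 12.1
```

```bash
python3 st.py
```

```text
{'clock': 19.0, 'joints': [0.447, 0.385, 1.666, -0.0, 1.091, 0.613], 'eef_pos': [468.553, 265.255, 114.863], 'eef_rot': [3.141, -0.0, 1.405], 'wrist_force': [-1.283, 0.464, -0.194], 'moment': [-0.027, 0.148, 0.077], 'finger_gap': 12.117}
```

>>> jog_arm(deltas="0 0 0 0.02 10; 0 0 0 0.04 10; 0 0 -0.1 0.06 10; 0 0 -0.1 0.08 10; 0 0 -0.1 0.1 10; 0 0 -0.1 0.12 10; 0 0 -0.2 0.13 10; 0 0 -0.2 0.13 10; 0 0 -0.2 0.13 10; 0 0 -0.2 0.13 10")

```text
clock: 20.25
eef_pos: [468.5, 265.3, 115.0]
eef_rot: [-3.141, 0.0, 1.275]
wrist_force: [-2.4, 0.3, 0.1]
finger_gap: 12.1
```

```bash
python3 st.py
```

```text
{'clock': 20.25, 'joints': [0.447, 0.384, 1.666, 0.0, 1.091, 0.743], 'eef_pos': [468.454, 265.278, 115.01], 'eef_rot': [-3.141, 0.0, 1.275], 'wrist_force': [-2.402, 0.289, 0.078], 'moment': [0.076, 0.357, 0.103], 'finger_gap': 12.063}
```

>>> jog_arm(deltas="0 -0.1 0 0.02 10; 0 -0.1 0 0.04 10; 0 -0.1 -0.1 0.06 10; 0 -0.1 -0.1 0.08 10; 0 -0.1 -0.1 0.1 10; 0 -0.1 -0.1 0.12 10; 0 -0.1 -0.2 0.13 10; 0 -0.1 -0.2 0.13 10; 0 -0.1 -0.2 0.13 10; 0 -0.1 -0.2 0.13 10")

```text
clock: 21.5
eef_pos: [468.4, 265.3, 115.2]
eef_rot: [-3.141, 0.0, 1.145]
wrist_force: [-2.8, 0.6, -1.5]
finger_gap: 12.3
```

```bash
python3 st.py
```

```text
{'clock': 21.5, 'joints': [0.447, 0.384, 1.666, 0.0, 1.092, 0.873], 'eef_pos': [468.372, 265.278, 115.194], 'eef_rot': [-3.141, 0.0, 1.145], 'wrist_force': [-2.83, 0.566, -1.541], 'moment': [0.072, 0.342, 0.111], 'finger_gap': 12.255}
```

>>> jog_arm(deltas="0 -0.2 0 0.02 10; 0 -0.2 0 0.04 10; 0 -0.2 0 0.06 10; 0 -0.2 0 0.08 10; 0 -0.2 -0.1 0.1 10; 0 -0.2 -0.1 0.12 10; 0 -0.2 -0.1 0.13 10; 0 -0.2 -0.1 0.13 10; 0 -0.2 -0.1 0.13 10; 0 -0.2 -0.1 0.13 10")

```text
clock: 22.75
eef_pos: [468.3, 265.3, 115.4]
eef_rot: [3.142, -0.0, 1.015]
wrist_force: [1.0, 0.0, -3.9]
finger_gap: 13.7
```

```bash
python3 st.py
```

```text
{'clock': 22.75, 'joints': [0.448, 0.383, 1.666, -0.0, 1.092, 1.003], 'eef_pos': [468.259, 265.342, 115.353], 'eef_rot': [3.142, -0.0, 1.015], 'wrist_force': [0.994, 0.045, -3.896], 'moment': [-0.041, -0.159, 0.351], 'finger_gap': 13.744}
```

>>> jog_arm(deltas="0 0 0.2 -0.06 11; 0 0 0.2 -0.11 11; 0 0 0.2 -0.11 30; 0 0 0.2 -0.11 50; 0 0 -30 -0.11 60; 0 0 -60 -0.2 60; -25 18 -60 -0.35 60; -70 48 -60 -0.5 60; -70 48 -60 -0.59 60; -70 48 -60 -0.59 60")

```text
clock: 24.0
eef_pos: [472.3, 180.3, 175.7]
eef_rot: [3.141, -0.0, 1.603]
wrist_force: [0.5, 0.2, -0.5]
finger_gap: 60.0
```

```bash
python3 - <<'E'
from h import *
for n in('side','top'): snap(n,n+'3')
p=cv2.imread('pics/side3.png')[230:350,260:380];q=cv2.imread('pics/top3.png')[160:260,180:300]
cv2.imwrite('pics/z5.png',np.hstack([cv2.resize(p,(400,400)),cv2.resize(q,(400,400))]))
import meas
meas.meas('3')
E
python3 st.py
```

```text
top bridge 0
top knob 0
top cap 0
top base 0
top rest 829 rect [ 463.9 -249. ] [125.7 126.3] 1.0 mean [ 461.6 -249.8   16.9] zmax [ 5.8 17.5 30.3] axis 76.7
side bridge 36 rect [446.5 255.9] [16.8  8.2] 14.6 mean [446.9 256.7  82.3] zmax [80.5 82.2 83.8] axis -174.7
side knob 233 rect [466.1 269.6] [41.6 18.2] 62.1 mean [468.8 271.8 113.7] zmax [100.5 117.4 120.9] axis 62.5
side cap 41 rect [472.1 180. ] [24.8  8.7] 3.0 mean [472.  181.   53.8] zmax [51.  53.7 56.8] axis 179.0
side base 1216 rect [497.8 245.9] [161.  110.9] 3.6 mean [468.2 266.7  14.6] zmax [12.4 14.6 16.8] axis -151.3
side rest 33 rect [ 424.6 -295.2] [65.2 19.3] 45.6 mean [ 437.1 -281.1   15.3] zmax [ 8.  10.  33.3] axis -137.2
{'clock': 24.1, 'joints': [0.293, 0.243, 1.7, 0.0, 1.198, 0.261], 'eef_pos': [472.122, 180.932, 175.438], 'eef_rot': [3.141, -0.0, 1.603], 'wrist_force': [-0.489, -0.965, 0.531], 'moment': [-0.044, -0.076, -0.024], 'finger_gap': 59.695}
```

View pics/z5.png

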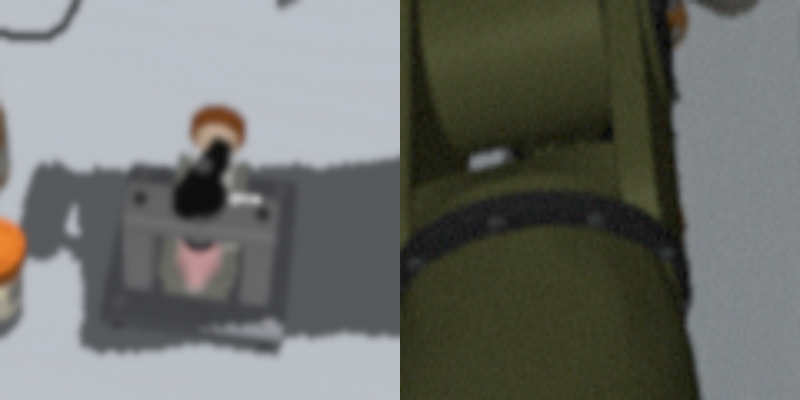

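>>> jog_arm(deltas="-1.4 -0.6 45 0 60; -1.4 -0.6 90 0 60; -1.4 -0.6 120 0 60; -1.4 -0.6 135 0 60; -1.4 -0.6 141 0 60; -1.4 -0.6 141 0 45; -1.4 -0.6 141 0 38; -1.4 -0.6 141 0 32; -1.4 -0.6 141 0 32; -1.4 -0.6 141 0 32", squeeze=5)

```text
clock: 25.35
eef_pos: [471.6, 179.2, 34.5]
eef_rot: [3.141, -0.0, 1.605]
wrist_force: [-0.3, -0.8, 1.1]
finger_gap: 33.6
```

```bash
python3 - <<'E'
from h import *
snap('side','side4')
p=cv2.imread('pics/side4.png')[230:350,260:380]
cv2.imwrite('pics/z6.png',cv2.resize(p,(500,500)))
E
python3 st.py
```

```text
{'clock': 25.4, 'joints': [0.29, 0.442, 1.811, -0.0, 0.889, 0.256], 'eef_pos': [471.62, 179.159, 34.478], 'eef_rot': [3.141, -0.0, 1.605], 'wrist_force': [-0.505, -0.201, 0.928], 'moment': [-0.119, -0.104, -0.016], 'finger_gap': 33.384}
```

View pics/z6.png

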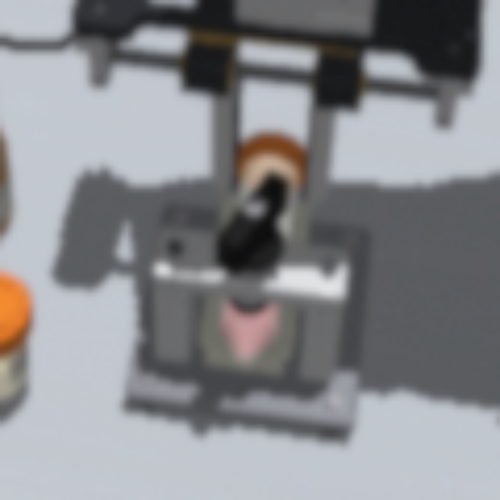

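>>> jog_arm(deltas="0 0 0 0 32; 0 0 0 0 32; 0 0 -0.5 0 32; -1 0 -0.5 0 32; -3 0 -0.5 0 32; -5 0 -0.5 0 32; -8 0 -0.5 0 32; -11 0 -0.5 0 32; -15 0 -0.5 0 32; -20 0 -0.5 0 32", squeeze=15)

```text
clock: 26.65
eef_pos: [472.2, 158.9, 34.8]
eef_rot: [-3.142, 0.0, 1.605]
wrist_force: [1.6, -0.1, -0.2]
finger_gap: 32.7
```

```bash
python3 st.py
```

```text
{'clock': 26.65, 'joints': [0.251, 0.43, 1.828, -0.0, 0.884, 0.216], 'eef_pos': [472.233, 158.863, 34.836], 'eef_rot': [-3.142, 0.0, 1.605], 'wrist_force': [1.588, -0.066, -0.223], 'moment': [-0.026, -0.168, -0.007], 'finger_gap': 32.695}
```

>>> jog_arm(deltas="-12 0 0 0 32; -25 0 0 0 32; -38 0 0 0 32; -51 0 0 0 32; -64 0 0 0 32; -77 0 0 0 32; -90 0 0 0 32; -95 0 -20 0 32; -105 0 -60 0 32; -120 0 -110 0 32")

```text
clock: 27.9
eef_pos: [475.8, 38.6, 145.5]
eef_rot: [-3.14, -0.0, 1.606]
wrist_force: [0.7, 0.9, 0.5]
finger_gap: 33.2
```

```bash
python3 - <<'E'
from h import *
snap('side','side5')
p=cv2.imread('pics/side5.png')[130:350,240:460]
cv2.imwrite('pics/z7.png',cv2.resize(p,(600,600)))
z=np.load('pics/side0.npz');C=cloud('side',z['d']);m=(C[...,0]>450)&(C[...,0]<800)&(abs(C[...,1]+60)<90)&(C[...,2]>50)
P=C[m];print('mixer',P.min(0),P.max(0),np.percentile(P[:,2],99))
E
python3 st.py; python3 meas.py 5|grep side
```

```text
mixer [ 505.26730672 -112.2012644    50.00535584] [637.69841293  25.10012491 140.48959839] 138.76485591812346
{'clock': 27.95, 'joints': [0.002, 0.211, 1.799, -0.0, 1.125, -0.032], 'eef_pos': [478.447, 37.333, 152.19], 'eef_rot': [3.134, 0.001, 1.605], 'wrist_force': [2.411, -0.263, 7.04], 'moment': [0.001, -0.176, -0.039], 'finger_gap': 33.289}Traceback (most recent call last):
  File "meas.py", line 19, in <module>
    if __name__=='__main__': meas(sys.argv[1])
                             ~~~~^^^^^^^^^^^^^
  File "meas.py", line 7, in meas
    z=np.load('pics/%s%s.npz'%(n,tag));p=z['p'].astype(int);C=cloud(n,z['d']);hsv=cv2.cvtColor(z['p'],cv2.COLOR_RGB2HSV)
    fid = stack.enter_context(open(os.fspath(file), "rb"))
                              ~~~~^^^^^^^^^^^^^^^^^^^^^^^
FileNotFoundError: [Errno 2] No such file or directory: 'pics/top5.npz'
```

View pics/z7.png

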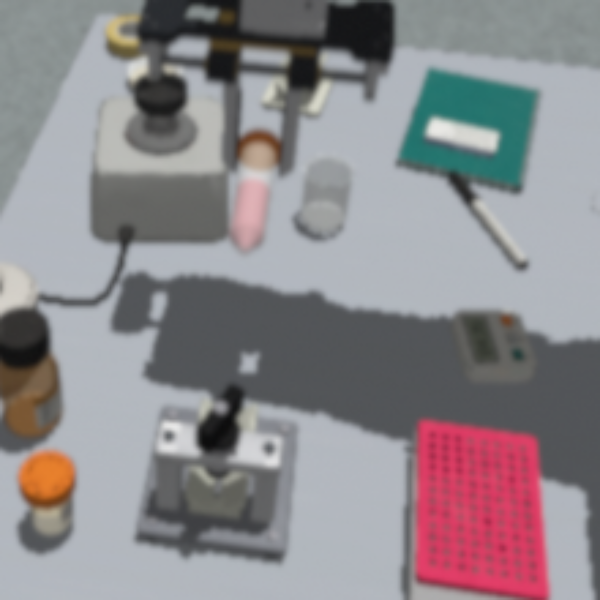

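>>> jog_arm(deltas="-8 0 -20 0 32; -30 -2 -40 0 32; -65 -5 -45 0 32; -110 -9 -45 0.03 32; -160 -14 -45 0.06 32; -210 -19 -45 0.1 32; -260 -24 -45 0.14 32; -305 -28 -45 0.177 32; -333 -31 -45 0.177 32; -342 -31 -45 0.177 32")

```text
clock: 29.2
eef_pos: [456.6, -305.0, 189.4]
eef_rot: [-3.141, -0.0, 1.427]
wrist_force: [-0.3, 0.1, 0.1]
finger_gap: 33.0
```

```bash
python3 - <<'E'
from h import *
for n in('side',): snap(n,n+'6')
p=cv2.imread('pics/side6.png')[80:280,240:440]
cv2.imwrite('pics/z8.png',cv2.resize(p,(600,600)))
E
python3 st.py
```

```text
{'clock': 29.25, 'joints': [-0.655, 0.324, 1.561, -0.0, 1.257, -0.511], 'eef_pos': [456.866, -304.899, 189.475], 'eef_rot': [-3.141, -0.0, 1.427], 'wrist_force': [-0.041, -0.784, -0.734], 'moment': [0.021, -0.053, -0.013], 'finger_gap': 32.749}
```

View pics/z8.png

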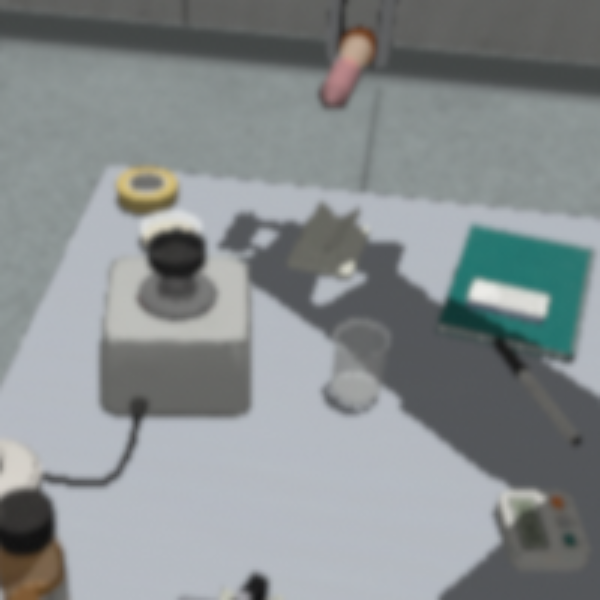

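The tube is held over the rest, with the cap at about (355,42) and the cone at (335,95) in the zoom. I'll check its direction and slope from depth.

Run:
```python
from h import *
z=np.load('pics/side6.npz');C=cloud('side',z['d'])
m=(abs(C[...,0]-465)<22)&(C[...,1]>-325)&(C[...,1]<-180)&(C[...,2]>165)&(C[...,2]<215)&(np.ptp(z['p'].astype(int),axis=2)>20)
P=C[m];print(len(P),P.min(0).round(1),P.max(0).round(1))
P=P[P[:,1]>-290]
for a in range(-290,-190,15):
    Q=P[(P[:,1]>=a)&(P[:,1]<a+15)]
    if len(Q)>3: print(a+7,len(Q),Q.mean(0).round(1),Q[:,2].max().round(1),'x',Q[:,0].min().round(1),Q[:,0].max().round(1))
```

```text
256 [ 443.4 -317.   182.3] [ 479.1 -193.3  211.6]
-283 30 [ 457.1 -282.4  203.2] 207.9 x 446.5 472.6
-268 23 [ 458.8 -267.8  204. ] 207.4 x 449.6 471.6
-253 28 [ 461.7 -252.7  204. ] 207.6 x 451.6 474.8
-238 26 [ 463.5 -237.6  203.3] 206.6 x 453.2 476.2
-223 30 [ 466.3 -222.1  203.1] 206.9 x 456.6 479.1
-208 46 [ 468.5 -206.8  199.5] 205.8 x 458.1 478.5
-193 12 [ 471.4 -198.   195.3] 199.2 x 466.6 477.0
```

>>> jog_arm(deltas="1 0.2 25 0 32; 1 0.2 60 0 32; 1 0.2 95 0 32; 1 0.2 125 0 32; 1 0.2 142 0 32; 1 0.2 150 0 32; 1 0.2 154 0 32; 1 0.2 156 0 32; 1 0.2 156 0 32; 1 0.2 156 0 32")

```text
clock: 30.5
eef_pos: [457.7, -302.8, 34.2]
eef_rot: [3.141, 0.0, 1.428]
wrist_force: [0.0, -0.2, 0.4]
finger_gap: 33.4
```

```bash
python3 - <<'E'
from h import *
for n in('side',): snap(n,n+'7')
p=cv2.imread('pics/side7.png')[80:280,240:440]
cv2.imwrite('pics/z9.png',cv2.resize(p[20:120,50:150],(600,600)))
E
python3 st.py
```

```text
{'clock': 30.55, 'joints': [-0.651, 0.521, 1.684, 0.0, 0.936, -0.509], 'eef_pos': [457.645, -302.77, 34.175], 'eef_rot': [3.141, 0.0, 1.428], 'wrist_force': [0.632, -0.513, -0.576], 'moment': [-0.069, -0.036, -0.011], 'finger_gap': 32.564}
```

View pics/z9.png

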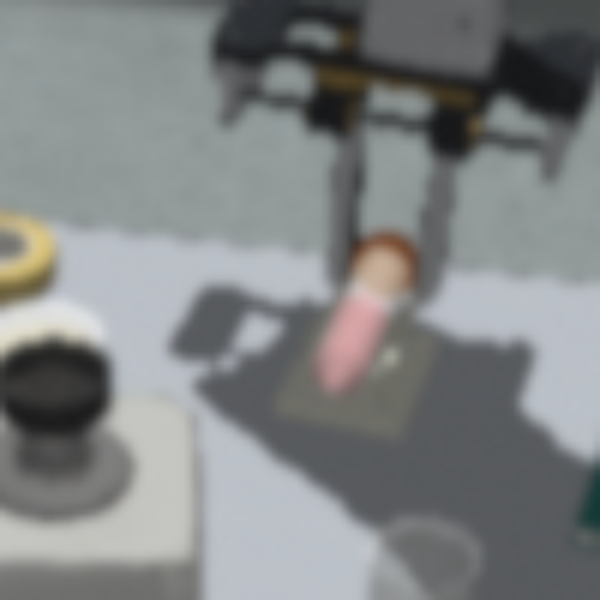

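>>> jog_arm(deltas="-1 0 0.5 0 32; -1 0 1 0 32; -1 0 1.5 0 32; -1 0 2 0 32; -1 0 2.5 0 32; -1 0 3 0 32; -1 0 3.3 0 32; -1 0 3.3 0 32; -1 0 3.3 0 32; -1 0 3.3 0 32")

```text
clock: 31.8
eef_pos: [457.3, -303.7, 30.6]
eef_rot: [-3.142, 0.0, 1.428]
wrist_force: [-3.1, -3.4, 3.8]
finger_gap: 33.2
```

```bash
python3 st.py
```

```text
{'clock': 31.8, 'joints': [-0.653, 0.528, 1.684, -0.0, 0.93, -0.51], 'eef_pos': [457.34, -303.725, 30.593], 'eef_rot': [-3.142, 0.0, 1.428], 'wrist_force': [-3.116, -3.439, 3.777], 'moment': [-0.676, 0.585, 0.047], 'finger_gap': 33.209}
```

>>> jog_arm(deltas="0 -0.3 0 0 32; 0 -0.3 0 0 32; 0 -0.3 0 0 34; 0 -0.3 0 0 36; 0 -0.3 0 0 40; 0 -0.3 0 0 50; 0 -0.3 0 0 56; 0 -0.3 0 0 56; 0 -0.3 -10 0 56; 0 -0.3 -25 0 56", squeeze=5)

```text
clock: 33.05
eef_pos: [457.1, -303.6, 56.4]
eef_rot: [-3.141, -0.0, 1.428]
wrist_force: [-0.5, -0.1, 1.0]
finger_gap: 56.0
```

>>> jog_arm(deltas="0 0 -30 0 56; 0 0 -70 0 60; 0 0 -120 0 60; 0 0 -160 0 60; -30 0 -170 0 60; -70 40 -170 0 60; -110 80 -170 0 60; -140 110 -170 0 60; -150 130 -170 0 60; -150 130 -170 0 60")

```text
clock: 34.3
eef_pos: [564.8, -470.8, 225.4]
eef_rot: [-3.141, -0.0, 1.428]
wrist_force: [1.2, -0.2, -0.2]
finger_gap: 59.9
```

```bash
python3 - <<'E'
from h import *
for n in('side','top'): snap(n,n+'8')
p=cv2.imread('pics/side8.png');q=cv2.imread('pics/top8.png')
a=cv2.resize(p[110:210,300:400],(400,400));b=cv2.resize(q[185:285,380:480],(400,400));cv2.imwrite('pics/z10.png',np.hstack([a,b]))
z=np.load('pics/side8.npz');C=cloud('side',z['d'])
hsv=cv2.cvtColor(z['p'],cv2.COLOR_RGB2HSV)
m=(abs(C[...,0]-465)<30)&(C[...,1]>-325)&(C[...,1]<-180)&(C[...,2]>25)&(C[...,2]<70)&(np.ptp(z['p'].astype(int),axis=2)>25)
P=C[m];print(len(P),P.min(0).round(1),P.max(0).round(1))
for a in range(-320,-190,15):
    Q=P[(P[:,1]>=a)&(P[:,1]<a+15)]
    if len(Q)>3: print(a+7,len(Q),Q.mean(0).round(1),Q[:,2].max().round(1))
import meas; meas.meas('8')
E
python3 st.py
```

```text
211 [ 442.2 -305.4   29.7] [ 480.2 -194.7   53.8]
-298 42 [ 454.5 -297.3   45.7] 53.8
-283 28 [ 457.8 -282.4   46.2] 50.6
-268 21 [ 459.4 -268.    47.1] 50.1
-253 18 [ 463.4 -251.5   47.7] 50.4
-238 24 [ 465.  -237.8   46.6] 51.7
-223 26 [ 465.8 -222.7   46. ] 49.9
-208 39 [ 469.7 -206.4   43.9] 50.1
-193 11 [ 470.9 -197.8   38.8] 42.9
top bridge 231 rect [469.1 267.1] [82.1 25.3] 1.7 mean [467.8 266.4  81.2] zmax [79.  81.4 83.3] axis -178.7
top knob 96 rect [468.2 265.4] [42.2 22.5] 48.0 mean [466.8 264.4 115.7] zmax [107.  117.5 120. ] axis 65.8
top cap 0
top base 856 rect [495.8 244.6] [158.8 108.8] 0.6 mean [464.3 230.9  13.6] zmax [10.9 13.3 16.5] axis 172.7
top rest 542 rect [ 474.9 -263.6] [105.9  54.7] 62.0 mean [ 465.6 -269.1   36.1] zmax [ 7.9 42.3 48.1] axis 62.7
side bridge 449 rect [469.6 266.1] [84.  26.6] 1.9 mean [468.3 268.7  82.1] zmax [79.5 82.5 84. ] axis -178.0
side knob 189 rect [466.2 268.9] [41.  14.7] 67.9 mean [468.1 271.9 113.1] zmax [100.9 116.3 120.2] axis 64.7
side cap 0
side base 1242 rect [497.9 245.8] [161.1 111.3] 3.7 mean [467.9 266.6  14.7] zmax [12.5 14.7 17. ] axis -151.5
side rest 563 rect [ 457.8 -243.8] [127.1 140.7] 3.3 mean [ 461.8 -245.3   29.3] zmax [ 8.  33.4 48.8] axis 77.5
{'clock': 34.4, 'joints': [-0.745, 0.743, 0.85, -0.0, 1.548, -0.602], 'eef_pos': [564.13, -470.16, 226.143], 'eef_rot': [3.141, 0.0, 1.428], 'wrist_force': [0.371, -0.646, 0.6], 'moment': [0.015, -0.053, 0.043], 'finger_gap': 60.024}
```

View pics/z10.png

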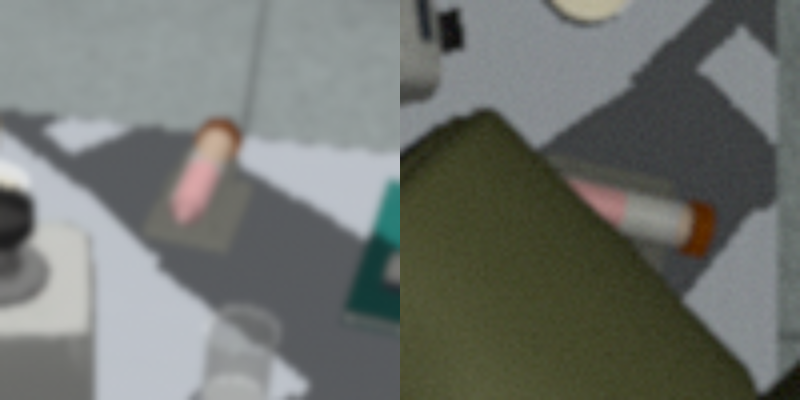

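View pics/side8.png

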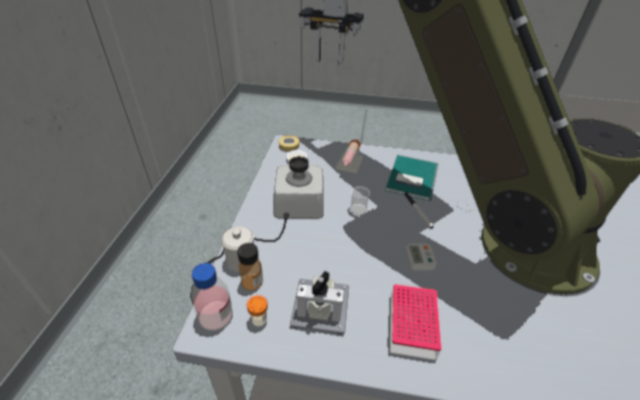

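The tube lies level in the groove, its top at about 48 mm against 47.7 expected. The bridge is where it was at the start, so I'm handing the job in.

Run:
```python
from h import *
print(workorder.sign_off())
```

```text
the job is handed in; nothing more can be done
None
```

The tube is out of the clamp and lying in the V rest, released, and I handed the job in at about 34 s of the 72 s allowed.

**Knob:** I turned it clockwise in two grips, about 3.6 rad in total. At the end stop the torque rose from about 0.1 to 0.35 N m, the jaws gave slightly on the bar, and I backed off at once. That is below the 0.4 N m at which the clamp starts to turn. The largest sideways force I read was about 6 N, under the 8 N at which it slides. These readings come only at the end of each move, so short peaks in between were not seen.

**Tube:** I drew it lengthwise by the cap, about 0.5 mm above where it lay, until it was well clear of the bridge. Then I carried it over and lowered it into the middle of the groove.

**Last checks:**
- **Tube in the rest:** it lies level, with its top at about 48 mm where 47.7 mm is expected. It runs along the groove, and its middle is within about 2 mm of the rest's centre.
- **Clamp:** the bridge position agrees with the start within about 0.5 mm and 0.5°. The looser base-plate outline from the side camera read about 2° different; other items fall in that outline, so I trusted the bridge.
- **Beaker, cup and bottle:** they look unmoved in the final side picture; I did not measure them again.
- **Top view:** the arm hid part of the rest in the final top picture, so the tube check rests mainly on the side camera.

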